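# Bring the next wafer under the gauge and hold its sprung light hood at the balance point

## Task

With the light hood still shut, turn the film-thickness gauge's sample table by its winged hub knob one station clockwise (seen from above) until it clicks home with the next wafer under the hood, and let go of the knob. Then raise the hood by its front bar handle until it is clearly past its balance point, never letting the spring take it from you up to its stop, bring it back and finish while holding it still by the handle just below that point, five to ten degrees short of it, ready to fall shut. Leave the wafer box, tweezers and standards case where they lie.

Things in the scene. Friction and masses are not known exactly. Their poses are not given: they have to be found in the camera images.
- gauge: Film-thickness gauge, a low white bench instrument, fixed. Origin on the bench under its middle; x to its back (hinge side), y to its left. White base 40 mm high, x -130..165, y -60..135 mm; rear housing 98 mm high at x 115..165. Round sample table, 280 mm across, top at 55 mm height, axis at x 0, y -130, six 51 mm wafers on a 103 mm radius; the one towards +y is under the hood.
- knob_grip (a point): Middle of the upright wing of the black hub knob, on the table's axis, 83 mm above the bench. Wing 56 mm long, 14 thick, 28 high (69 to 97 mm above the bench); hub disc under it, 60 mm across, top at 63 mm. Axes are the gauge's at the start and turn with the table, z up: the wing's length lies 120 degrees counter-clockwise of x, so the faces to pinch look along +30 and -150 degrees.
- table_disc (a joint): Angle of the sample table, rad, 0 at the start, growing CLOCKWISE seen from above. A detent holds it every 60 degrees (1.047 rad); the hump between stations takes at most about 0.3 N m; beyond halfway it pulls on to the next station, and let go within 20 degrees of one it pulls itself home.
- hood_angle (a joint): Opening of the hood, rad: 0 shut, grows as its front goes up, stop at 1.75. 0.8 kg with handle, on a torsion-spring hinge. Balance point 0.95 (54 degrees), give or take 0.03: below it the hood falls shut, above it the spring lifts it to the stop. Closing force at the handle about 0.85 N shut, 0.4 N at 0.75, 0 at balance, then as gently upward (0.4 N at 1.1). Hinge friction 0.05 N there.
- hood: The sprung light hood. Origin: middle of the hood's hinge axis, along the gauge's y axis at the back, 110 mm above the bench, at x 115, y 30 mm of the gauge. Axes turn with the hood: the gauge's when shut; opening turns them about +y. Grey shell hood 180 mm wide, top 4 mm above the axis, front face 215 mm before it (-x), skirt 48 mm deep; its right wall stands 70 mm from the knob's axis.
- handle (a point): Aluminium bar handle on the hood's front, moves with it, axes as the body hood. Origin in the middle of the round bar, 12 mm thick, along y, 90 mm clear between its two stems, 50 mm before the hood's front (44 mm clear). It lies at x -265, y 0, z -15 mm of hood: 95 mm above the bench when shut. Being round, it can turn in a pinch while the gripper stays upright.
- wafer_box: White round wafer box, 78 mm across, 22 mm high, origin under its centre; left of the gauge. Not to be moved.
- tweezers: Steel tweezers, 125 mm long, 5 mm high, on the bench left of the gauge, origin on the bench near the middle. Not to be moved.
- standards_case: Black flat case 90 x 60 x 27 mm, origin under its centre; in front of the gauge's right end. Not to be moved.

How it is judged:
On the way, in this order (a step that is already met when the one before it is completed fails the run):
1. the table has been turned one station clockwise and rests in its detent, knob let go, hood still shut (value of joint table_disc between 0.98 and 1.115 rad and velocity of joint table_disc between -0.1 and 0.1 rad/s and value of joint hood_angle below 0.05 rad and contact force between each of the arm, the fingers and gauge below 0.1 N), for 0.2 s.
2. the hood is clearly past its balance point, in the grip of the fingers on its handle (value of joint hood_angle above 1 rad and contact force between the fingers and hood above 0.03 N and distance between the grasp point and handle below 0.05 m), for 0.1 s.
At the end, for the whole second after the job is handed in: The table rests one station (60 degrees, within 4) clockwise of its start; the hood stands still, held by the fingers on its handle, between 0.72 and 0.905 rad open (about 3 to 13 degrees below its balance point) (value of joint table_disc between 0.98 and 1.115 rad and value of joint hood_angle between 0.72 and 0.905 rad and velocity of joint hood_angle between -0.05 and 0.05 rad/s and contact force between the fingers and hood above 0.03 N and distance between the grasp point and handle below 0.05 m); the arm keeps its last pose, push and grip.
It fails at once if the hood was raised before the table had been turned (value of joint hood_angle above 0.1 rad and value of joint table_disc below 0.9 rad).
It fails at once if the table was turned on past the next station (value of joint table_disc above 1.5 rad).
It fails at once if the hood got away and swung up to its stop (value of joint hood_angle above 1.6 rad).
It fails at once if the wafer box, the tweezers or the standards case was moved by more than 15 mm (distance of any of wafer_box, tweezers, standards_case from where it was at the start of the episode above 0.015 m).
It also fails if it takes over 59 s, if anything falls off the work surface, if the arm or the gripper's body presses on something with over 40 N, if the wrist force passes 120 N, or if a joint passes its speed limit or range.

## Robot

A 6-joint arm with a two-finger parallel gripper is mounted at the origin on the work surface. World frame = base frame: x ahead of the robot, y to its left, z up, the work surface at z = 0. Lengths are in m, angles in rad, forces in N, time in s.
With the tool pointing down it reaches from about 0.275 to 0.825 m from the base axis. Payload 4.9 kg.
Tool frame: the origin (TCP) lies midway between the tips of the shut fingers; the grasp point (between the pads) lies manip.tcp_to_grasp behind it (manip.tcp_to_grasp is the distance from the TCP to the grasp point, in m); z points along the fingers, y is the line along which they close (so a half turn about z gives the same grasp; the last joint's range is limited). The gripper opens to 85 mm and grips with 20 to 120 N. Pads are 22 mm wide; open, the fingers measure 114 mm over their backs; the gripper's body (76 mm by 85 mm) begins 54 mm behind the grasp point. The pads swing forward as they close: fully open they stand 13 mm farther back than shut.
Start: joints at [-1.484, 0.326, -0.193, 1.052, 0, 1.437], TCP at [0.12, -0.537, 0.194] pointing down, gripper open.
Joint ranges: [-2.65, 2.65], [-0.97, 1.79], [-1.3, 1.35], [-1.93, 2.1], [-1.47, 1.37], [-3.14, 3.14]. Speed limits (rad/s): [2.57, 2.57, 3.14, 3.14, 3.14, 3.14].

## Interface

Orientations are given as a 3x3 rotation matrix whose columns are the frame's x, y, z axes.
In Python, from rig import sensors, optics, manip gives the robot as it stands.
- The arm moves only by the tool send_rows, never from a script. Its arguments are lists of equal length, an entry for each row: "xyz": the shift along the tool's x, y, z in mm, a list of three; "rotation": the turn, a rotation vector about the tool's x, y, z in rad, a list of three; "grip": the finger opening in mm, from 0 to 85.4. In form: {"xyz": [[dx, dy, dz], ...], "rotation": [[ax, ay, az], ...], "grip": [grip, ...]}. A call has 1 to 20 rows; each row is the pose to reach, as a shift and turn from the pose commanded when the call began, along the tool's axes at that moment; what a row does not reach only later rows make up. A row lasts 1/8 s, in which the tool goes at most 62.5 mm and 10.7 degrees, less where a joint would pass 70% of its speed; a pose out of reach is approached as far as the arm can. A call with a gripper value outside its range is refused whole. The fingers move at their own pace and stop on an object; "newtons" is the grip in N (left out, the last holds). Time passes only in rows, so rows that repeat a pose let the fingers close. It gives the time, the measured TCP pose, the force, the opening and the grip force at its end, in the units of the state.
- sensors.read_state(): the state, without advancing time (a new reading comes with each control period).
- optics.snapshot(name): name is "scene" or "top" or "wrist"; returns the picture (384x512x3 uint8, red, green, blue); there is no depth.
- optics.get_calibration(name): a dict with "fx", "fy", "cx", "cy" (pixels), "D" ([k1, k2, p1, p2, k3] as OpenCV has them; the pictures are not rectified), "world_from_camera" (4x4, takes a point from camera to world coordinates); the wrist camera has in their place "mount" (4x4, takes a point from camera to tool coordinates, whose origin is the TCP and whose axes are the flange's). Camera axes: x right, y down, z forward; pixel columns grow to the right and rows downward; lengths in m; the calibration is good to about 2 mm. A picture is of the moment at which its call begins: read the wrist's pose just before it. get_calibration takes no time and is no camera call.
- manip.sign_off(): hands the job in; it is judged then, once.
The state is a dict: "clock": time; "joints": joint angles; "qvel": joint speeds; "tau": joint torques, N m; "ee_pos": TCP position; "ee_rot": TCP orientation; "contact_force": force on the tool from outside, world axes, zero at the start; "ft_torque": the same for the moment, N m; "gripper_width": finger opening in m; "grasp_force": force on a finger pad.
Only numpy, scipy, OpenCV 4.12 (cv2) and the standard library are available. Lean on these libraries where they do the work, as an engineer would, in place of code of your own. Each camera call takes 0.05 s, during which the arm holds its last target. There are 200 camera calls.

## Working session

There is one attempt and no reset: what is moved stays moved. The work goes in short steps, Python scripts to look and compute and a tool call to move; the robot and the scene stay as the last step left them, time stands still between calls to the robot, and variables do not carry over. Pictures are saved under pics/ and viewed, at most 10 in all, crops included, and the job is handed in when it is done.

Besides the shell and the picture viewer there is one more tool, called after ">>>" as name(argument=value, ...) on one line, values as JSON. send_rows: Moves the arm, as the interface text tells. Its arguments: {"type":"object","properties":{"xyz":{"type":"array","items":{"type":"array","items":{"type":"number"}}},"rotation":{"type":"array","items":{"type":"array","items":{"type":"number"}}},"grip":{"type":"array","items":{"type":"number"}},"newtons":{"type":"number"}},"required":["xyz","rotation","grip"]}

```bash
ls; mkdir -p pics
python3 - <<'E'
from rig import sensors, optics, manip
import cv2,numpy as np
s=sensors.read_state();print(s['clock'],s['ee_pos'],s['ee_rot'],manip.tcp_to_grasp)
for n in ['scene','top']:
    im=optics.snapshot(n);np.save(f'{n}.npy',im);cv2.imwrite(f'pics/{n}0.png',im[:,:,::-1]);print(n,optics.get_calibration(n))
print(optics.get_calibration('wrist'))
E
```

```text
pics
0.0 [ 0.12041328 -0.53598399  0.1928945 ] [[ 9.75730664e-01  2.18974090e-01 -1.42498584e-04]
 [ 2.18973999e-01 -9.75729116e-01  1.75492037e-03]
 [ 2.45242073e-04 -1.74353310e-03 -9.99998450e-01]] 0.0187
scene {'fx': 458.72522352587515, 'fy': 458.72522352587515, 'cx': 254.75453341164942, 'cy': 190.68345591791044, 'D': array([-0.09093135,  0.        ,  0.        ,  0.        ,  0.        ]), 'world_from_camera': array([[-0.45383767,  0.77065513, -0.44735002,  1.0507124 ],
       [ 0.89105947,  0.39624486, -0.2213663 ,  0.26608082],
       [ 0.00666307, -0.49907984, -0.86653039,  1.00602592],
       [ 0.        ,  0.        ,  0.        ,  1.        ]])}
top {'fx': 468.59259748624464, 'fy': 468.59259748624464, 'cx': 260.6122182886423, 'cy': 194.43150430899857, 'D': array([-0.01730809,  0.        ,  0.        ,  0.        ,  0.        ]), 'world_from_camera': array([[-0.02381868, -0.99095415,  0.13207019,  0.43775285],
       [-0.99961731,  0.02174855, -0.01709506,  0.05113127],
       [ 0.01406808, -0.13242683, -0.99109294,  1.1831028 ],
       [ 0.        ,  0.        ,  0.        ,  1.        ]])}
{'fx': 280.9603462393444, 'fy': 280.9603462393444, 'cx': 258.47814641488577, 'cy': 192.14570317079287, 'D': array([-0.05348732,  0.        ,  0.        ,  0.        ,  0.        ]), 'mount': array([[ 5.43651203e-04, -9.54528422e-01, -2.98119431e-01,
         7.59321523e-02],
       [ 9.99999816e-01,  4.38140857e-04,  4.20748160e-04,
        -5.11805433e-04],
       [-2.70997774e-04, -2.98119605e-01,  9.54528485e-01,
        -1.79637612e-01],
       [ 0.00000000e+00,  0.00000000e+00,  0.00000000e+00,
         1.00000000e+00]])}
```

View pics/top0.png

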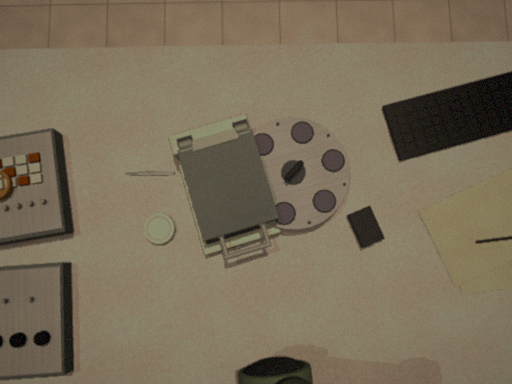

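View pics/scene0.png

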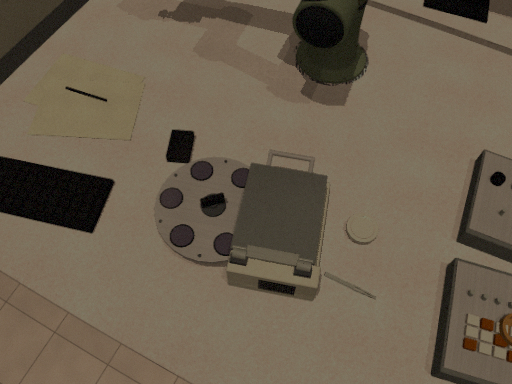

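Top: hood with front corners about (205,241) and (278,222), handle about (247,256), knob (293,172). I'll enlarge the region for exact picks.

Run:
```python
import cv2,numpy as np
im=np.load('top.npy')[105:270,160:360,::-1]
cv2.imwrite('pics/top1.png',cv2.convertScaleAbs(cv2.resize(im,None,fx=3.6,fy=3.6,interpolation=cv2.INTER_CUBIC),alpha=1.4))
```

```text
(no output)
```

View pics/top1.png

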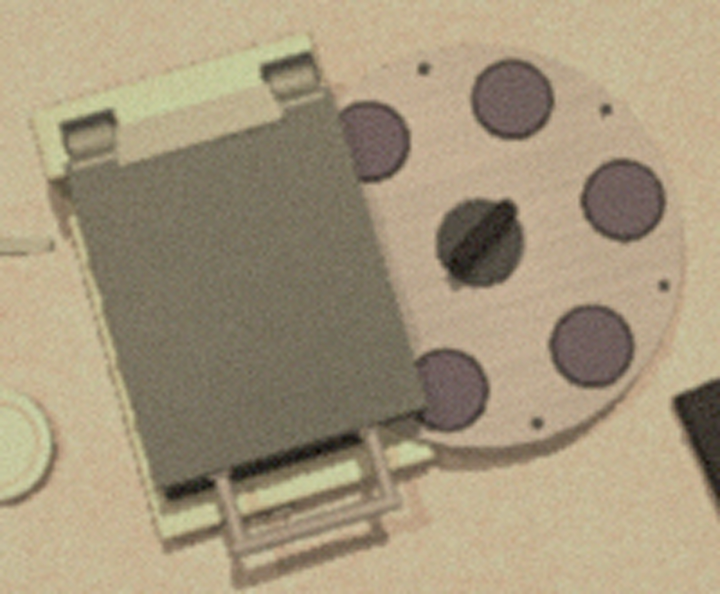

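```bash
cat > fit.py <<'E'
import numpy as np,cv2
from scipy.optimize import least_squares
from rig import optics
c=optics.get_calibration('top')
K=np.array([[c['fx'],0,c['cx']],[0,c['fy'],c['cy']],[0,0,1]]);Ti=np.linalg.inv(c['world_from_camera'])
def w(a):a=np.radians(a);return (103*np.cos(a),-130+103*np.sin(a),55)
P=[(512,99,*w(-30)),(624,200,*w(-90)),(592,346,*w(-150)),(480,243,0,-130,63),(320,525,-150,30,95),(163,487,-100,120,114),(424,407,-100,-60,114)]
P=np.array(P,float);px=P[:,:2]/3.6+[160,105];G=P[:,2:]/1e3
def tw(v,G):
    R=cv2.Rodrigues(np.array([0,0,v[2]]))[0];return G@R.T+[v[0],v[1],0]
def res(v):
    q,_=cv2.projectPoints(tw(v,G),cv2.Rodrigues(Ti[:3,:3])[0],Ti[:3,3],K,c['D']);return (q[:,0]-px).ravel()
if __name__=='__main__':
    r=least_squares(res,[.45,.1,.25]);print(r.x,np.degrees(r.x[2]));print(res(r.x).reshape(-1,2).round(2))
    print(tw(r.x,np.array([[0,-.13,.083],[-.15,.03,.095],[.115,.03,.11]])))
E
python3 fit.py
```

```text
[0.60517965 0.0755126  0.27394422] 15.695847910904652
[[ 0.01  0.15]
 [-0.15 -0.01]
 [ 0.13 -0.04]
 [ 0.26 -0.55]
 [-0.57 -0.19]
 [-1.42  0.73]
 [ 1.75 -0.17]]
[[ 0.64034863 -0.04963988  0.083     ]
 [ 0.45265702  0.06381434  0.095     ]
 [ 0.70777553  0.13550497  0.11      ]]
```

>>> send_rows(xyz=[[614,-360,0],[614,-360,0],[614,-360,0],[614,-360,0],[614,-360,0],[614,-360,0],[614,-360,0],[614,-360,0],[614,-360,0],[614,-360,0],[614,-360,0],[614,-360,0],[614,-360,43],[614,-360,43],[614,-360,43],[614,-360,43]], rotation=[[0,0,-2.148],[0,0,-2.148],[0,0,-2.148],[0,0,-2.148],[0,0,-2.148],[0,0,-2.148],[0,0,-2.148],[0,0,-2.148],[0,0,-2.148],[0,0,-2.148],[0,0,-2.148],[0,0,-2.148],[0,0,-2.148],[0,0,-2.148],[0,0,-2.148],[0,0,-2.148]], grip=[50,50,50,50,50,50,50,50,50,50,50,50,50,50,50,50])

```text
clock: 2.1
ee_pos: [0.6416, -0.0516, 0.1525]
ee_rot: [[-0.715, 0.699, 0.003], [0.699, 0.715, -0.0], [-0.002, 0.001, -1.0]]
contact_force: [-0.2, 0.2, 0.9]
gripper_width: 0.0504
grasp_force: 0.0
```

```bash
cat > look.py <<'E'
import sys,cv2,numpy as np
from rig import sensors,optics
from scipy.spatial.transform import Rotation as R
s=sensors.read_state()
print(s['clock'],np.round(s['ee_pos'],4),np.degrees(np.arctan2(s['ee_rot'][1,1],s['ee_rot'][0,1])),np.round(s['ee_rot'][:,2],3),s['contact_force'],s['gripper_width'],s['grasp_force'],np.round(s['joints'],2))
if len(sys.argv)>1:
    im=optics.snapshot(sys.argv[2]);cv2.imwrite('pics/%s.png'%sys.argv[1],cv2.convertScaleAbs(im[:,:,::-1],alpha=1.4))
E
python3 look.py w1 wrist
python3 - <<'E'
import numpy as np,cv2
from rig import sensors,optics
s=sensors.read_state();c=optics.get_calibration('wrist');T=np.eye(4);T[:3,:3]=s['ee_rot'];T[:3,3]=s['ee_pos']
Ti=np.linalg.inv(T@c['mount']);K=np.array([[c['fx'],0,c['cx']],[0,c['fy'],c['cy']],[0,0,1]])
k=np.array([.6403,-.0496,.097]);d=np.radians(135.7);u=.028*np.array([np.cos(d),np.sin(d),0])
print(cv2.projectPoints(np.array([k+u,k,k-u]),cv2.Rodrigues(Ti[:3,:3])[0],Ti[:3,3],K,c['D'])[0][:,0])
E
```

```text
2.1 [ 0.6416 -0.0516  0.1525] 45.67863826266396 [ 0.003 -0.    -1.   ] [-0.22699284  0.19134049  0.90616867] 0.05035608250407558 0.0 [-0.19  0.52  0.01  1.05  0.    0.58]
[[258.85638946 161.55746774]
 [258.83776112 193.02637194]
 [258.81992221 222.42317365]]
```

View pics/w1.png

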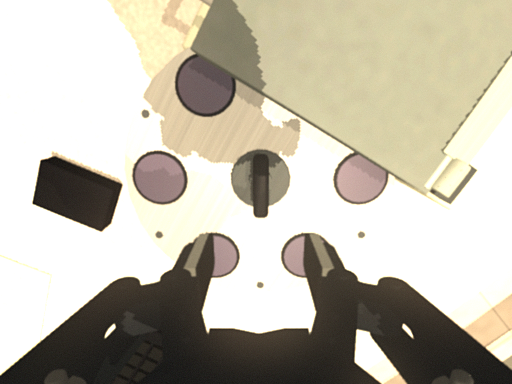

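The wing is seen at col 260, rows 153–217, about 4 mm towards tool +x and 1 mm towards +y from the prediction. I'll correct for that while descending.

>>> send_rows(xyz=[[3,1,20],[3,1,40],[3,1,60],[3,1,75],[3,1,82],[3,1,82],[3,1,82],[3,1,82],[3,1,82],[3,1,82],[3,1,82],[3,1,82]], rotation=[[0,0,0],[0,0,0],[0,0,0],[0,0,0],[0,0,0],[0,0,0],[0,0,0],[0,0,0],[0,0,0],[0,0,0],[0,0,0],[0,0,0]], grip=[50,50,50,50,50,50,5,5,5,5,5,5], newtons=60)

```text
clock: 3.65
ee_pos: [0.6393, -0.0481, 0.0687]
ee_rot: [[-0.716, 0.698, -0.0], [0.698, 0.716, -0.0], [0.0, -0.0, -1.0]]
contact_force: [0.2, 0.2, 0.0]
gripper_width: 0.005
grasp_force: 0.0
```

```bash
python3 look.py
```

```text
3.65 [ 0.6393 -0.0481  0.0687] 45.72331774231633 [-0. -0. -1.] [0.23851692 0.24850221 0.02976248] 0.005038875704990615 0.0 [-0.19  0.59 -0.1   0.88 -0.    0.58]
```

```bash
python3 look.py w2 wrist
```

```text
3.65 [ 0.6393 -0.0481  0.0687] 45.72331774231633 [-0. -0. -1.] [0.23851692 0.24850221 0.02976248] 0.005038875704990615 0.0 [-0.19  0.59 -0.1   0.88 -0.    0.58]
```

View pics/w2.png

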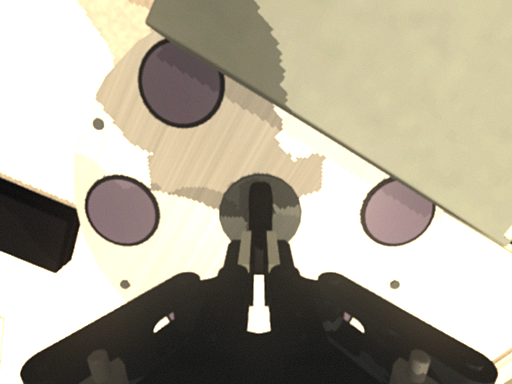

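```bash
cat > unp.py <<'E'
import numpy as np,cv2
from rig import optics
c=optics.get_calibration('wrist');K=np.array([[c['fx'],0,c['cx']],[0,c['fy'],c['cy']],[0,0,1]])
def unp(px,pos,yaw,z):
    a=np.radians(yaw);y=np.array([np.cos(a),np.sin(a),0]);zz=np.array([0,0,-1.]);T=np.eye(4)
    T[:3,:3]=np.c_[np.cross(y,zz),y,zz];T[:3,3]=pos;M=T@c['mount']
    p=cv2.undistortPoints(np.array([[px]],float),K,c['D'])[0,0];d=M[:3,:3]@[p[0],p[1],1];o=M[:3,3]
    return o+d*(z-o[2])/d[2]
E
python3 - <<'E'
from unp import *
A=([.6416,-.0516,.1525],45.68);B=([.6393,-.0481,.0687],45.72)
for n,px,S,z in [('hub1',(261,179),A,.063),('wt1',(261,154),A,.097),('wb1',(260,214),A,.097),('hub2',(260,213),B,.063),('wt2',(261,182),B,.097),('wb2',(260,272),B,.097),('tip',(258,245),B,.0687)]:
    p=unp(px,*S,z);r=p-S[0];a=np.radians(S[1]);print(n,p.round(4),'toolx',(r@[-np.sin(a),np.cos(a),0]).round(4),'tooly',(r@[np.cos(a),np.sin(a),0]).round(4))
s=__import__('rig').sensors.read_state();print(s['gripper_width'],s['grasp_force'])
E
```

```text
hub1 [ 0.6389 -0.0454  0.063 ] toolx 0.0063 tooly 0.0026
wt1 [ 0.6168 -0.0243  0.097 ] toolx 0.0369 tooly 0.0022
wb1 [ 0.655  -0.0627  0.097 ] toolx -0.0173 tooly 0.0015
hub2 [ 0.6378 -0.0449  0.063 ] toolx 0.0033 tooly 0.0012
wt2 [ 0.6151 -0.0224  0.097 ] toolx 0.0353 tooly 0.0015
wb2 [ 0.6563 -0.0631  0.097 ] toolx -0.0227 tooly 0.0011
tip [ 0.6527 -0.0615  0.0687] toolx -0.0189 tooly -0.0002
0.005172659980856755 0.0
```

>>> send_rows(xyz=[[0,0,0],[0,0,0],[0,0,0],[0,0,0]], rotation=[[0,0,0],[0,0,0],[0,0,0],[0,0,0]], grip=[0,0,0,0], newtons=40)

```text
clock: 4.2
ee_pos: [0.6393, -0.0481, 0.0687]
ee_rot: [[-0.716, 0.698, 0.0], [0.698, 0.716, 0.0], [-0.0, 0.0, -1.0]]
contact_force: [0.3, -0.1, -0.4]
gripper_width: 0.0003
grasp_force: 0.0
```

Run:
```python
import cv2
from rig import optics,sensors
s=sensors.read_state();print(s['ft_torque'],s['contact_force'])
im=optics.snapshot('wrist')[160:300,180:340,::-1]
im2=optics.snapshot('scene')[150:270,150:270,::-1]
a=cv2.resize(im,(560,490),interpolation=cv2.INTER_CUBIC);b=cv2.resize(im2,(240,240),interpolation=cv2.INTER_CUBIC)
import numpy as np
o=np.zeros((490,800,3),np.uint8);o[:,:560]=a;o[:240,560:]=b;cv2.imwrite('pics/w3.png',cv2.convertScaleAbs(o,alpha=1.6))
```

```text
[ 0.0123285  -0.03564166 -0.00085961] [ 0.28617247 -0.05713381 -0.44258112]
```

View pics/w3.png

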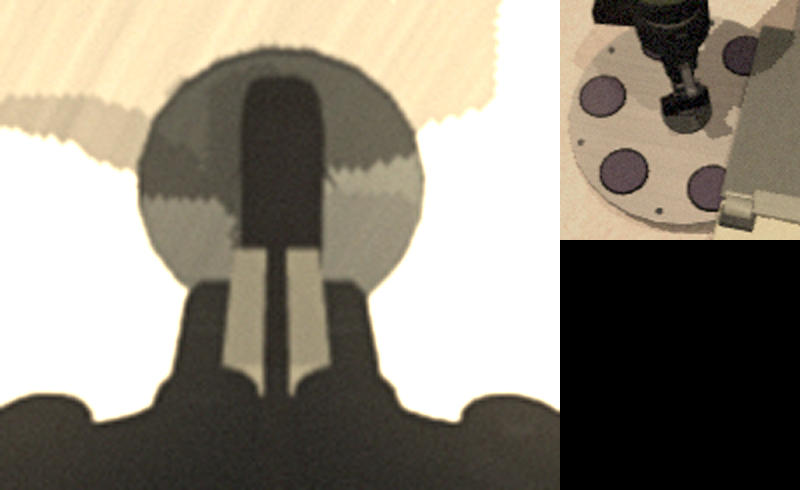

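The fingers closed to 0 without touching anything. They look to be above the wing, with the visible tips shorter than the stated TCP. I'll probe downward gently with the fingers shut.

>>> send_rows(xyz=[[0,0,2],[0,0,4],[0,0,4]], rotation=[[0,0,0],[0,0,0],[0,0,0]], grip=[0,0,0])

```text
clock: 4.68
ee_pos: [0.639, -0.048, 0.0644]
ee_rot: [[-0.716, 0.698, -0.001], [0.698, 0.716, 0.0], [0.0, -0.0, -1.0]]
contact_force: [0.0, 0.5, -0.0]
gripper_width: 0.0001
grasp_force: 0.0
```

>>> send_rows(xyz=[[0,0,2],[0,0,4],[0,0,4]], rotation=[[0,0,0],[0,0,0],[0,0,0]], grip=[0,0,0])

```text
clock: 5.05
ee_pos: [0.6391, -0.0481, 0.0604]
ee_rot: [[-0.716, 0.698, -0.0], [0.698, 0.716, 0.0], [0.0, -0.0, -1.0]]
contact_force: [-0.5, 1.0, 0.2]
gripper_width: 0.0002
grasp_force: 0.0
```

>>> send_rows(xyz=[[0,0,2],[0,0,4],[0,0,4]], rotation=[[0,0,0],[0,0,0],[0,0,0]], grip=[0,0,0])

```text
clock: 5.42
ee_pos: [0.6396, -0.0482, 0.0594]
ee_rot: [[-0.716, 0.698, 0.002], [0.698, 0.716, -0.0], [-0.001, 0.001, -1.0]]
contact_force: [-5.9, 1.5, 16.5]
gripper_width: 0.0001
grasp_force: 7.9
```

Contact came at reported TCP z ≈ 0.0595 and the wing top is at 0.097, so the true tips sit about 37 mm behind the reported TCP, as the picture shows. I'll back up, open, and go down that much deeper.

>>> send_rows(xyz=[[0,0,-15],[3,1,-15],[3,1,-15],[3,1,-15],[3,1,-15],[3,1,0],[3,1,10],[3,1,18],[3,1,22],[3,1,22],[3,1,22],[3,1,22],[3,1,22],[3,1,22],[3,1,22],[3,1,22]], rotation=[[0,0,0],[0,0,0],[0,0,0],[0,0,0],[0,0,0],[0,0,0],[0,0,0],[0,0,0],[0,0,0],[0,0,0],[0,0,0],[0,0,0],[0,0,0],[0,0,0],[0,0,0],[0,0,0]], grip=[0,50,50,50,50,50,50,50,50,50,5,5,5,5,5,5], newtons=60)

```text
clock: 7.42
ee_pos: [0.6381, -0.0455, 0.0353]
ee_rot: [[-0.716, 0.698, 0.001], [0.698, 0.716, -0.0], [-0.001, 0.0, -1.0]]
contact_force: [-1.7, -0.6, 5.1]
gripper_width: 0.013
grasp_force: 61.2
```

>>> send_rows(xyz=[[0,0,0],[0,0,0],[0,0,0],[0,0,0],[0,0,0],[0,0,0],[0,0,0],[0,0,0],[0,0,0],[0,0,0],[0,0,0],[0,0,0],[0,0,0],[0,0,0],[0,0,0],[0,0,0]], rotation=[[0,0,0.08],[0,0,0.16],[0,0,0.24],[0,0,0.32],[0,0,0.4],[0,0,0.48],[0,0,0.56],[0,0,0.64],[0,0,0.72],[0,0,0.8],[0,0,0.88],[0,0,0.96],[0,0,1.02],[0,0,1.047],[0,0,1.047],[0,0,1.047]], grip=[5,5,5,5,5,5,5,5,5,5,5,5,5,5,5,5])

```text
clock: 9.43
ee_pos: [0.6403, -0.0449, 0.0353]
ee_rot: [[0.246, 0.969, 0.005], [0.969, -0.246, 0.001], [0.002, 0.004, -1.0]]
contact_force: [5.6, 2.0, 0.8]
gripper_width: 0.0128
grasp_force: 60.6
```

```bash
python3 look.py; python3 -c "
from rig import sensors;print(sensors.read_state()['ft_torque'])"
```

```text
9.425 [ 0.6403 -0.0449  0.0353] -14.224328352780184 [ 0.005  0.001 -1.   ] [5.63779629 1.97501214 0.8398773 ] 0.012824500866881274 60.64142882823944 [-0.19  0.62 -0.14  0.8   0.    1.63]
[ 0.23860955 -0.80429493  0.00316421]
```

>>> send_rows(xyz=[[0,0,0],[0,0,0],[0,0,0],[0,0,0],[0,0,-30],[0,0,-60],[0,0,-85],[0,0,-85],[15,-50,-85],[30,-100,-85],[46,-155,-85],[62,-208,-85],[62,-208,-85],[62,-208,-85],[62,-208,-85]], rotation=[[0,0,0],[0,0,0],[0,0,0],[0,0,0],[0,0,0],[0,0,0],[0,0,0],[0,0,0],[0,0,-0.15],[0,0,-0.3],[0,0,-0.45],[0,0,-0.522],[0,0,-0.522],[0,0,-0.522],[0,0,-0.522]], grip=[40,40,40,40,40,40,40,40,40,40,40,40,40,40,40], newtons=30)

```text
clock: 11.3
ee_pos: [0.4528, 0.0655, 0.1196]
ee_rot: [[-0.269, 0.963, 0.001], [0.963, 0.269, -0.0], [-0.0, 0.001, -1.0]]
contact_force: [-0.4, -0.3, 0.6]
gripper_width: 0.0402
grasp_force: 0.0
```

```bash
python3 look.py w4 wrist
python3 - <<'E'
import cv2,numpy as np
from rig import optics
w=cv2.imread('pics/w4.png');t=optics.snapshot('top')[105:270,160:360,::-1]
o=np.zeros((384,780,3),np.uint8);o[:,:512]=w;o[:221,512:]=cv2.resize(t,(268,221));cv2.imwrite('pics/c4.png',o)
E
```

```text
11.3 [0.4528 0.0655 0.1196] 15.581257829327107 [ 0.001 -0.    -1.   ] [-0.35228559 -0.27886962  0.57002792] 0.040179782699036694 0.0 [-0.02  0.23 -0.54  0.81 -0.    1.28]
```

View pics/c4.png

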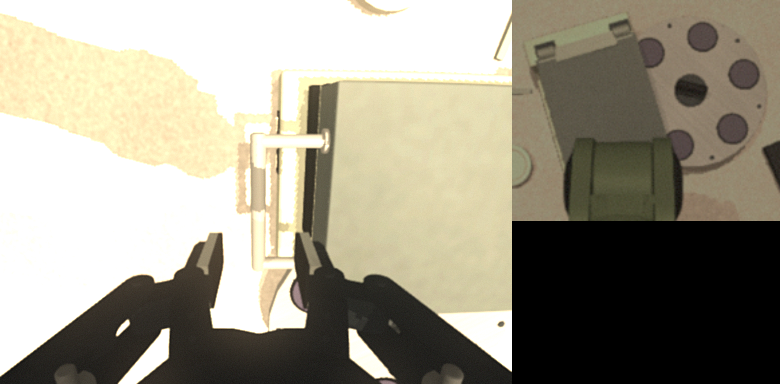

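Run:
```python
from unp import *
S=([.4528,.0655,.1196],15.58);a=np.radians(S[1])
for px in [(259,140),(259,201),(259,262)]:
    p=unp(px,*S,.095);r=p-S[0];print(p.round(4),'toolx',(r@[-np.sin(a),np.cos(a),0]).round(4),'tooly',(r@[np.cos(a),np.sin(a),0]).round(4))
```

```text
[0.439  0.1158 0.095 ] toolx 0.0522 tooly 0.0002
[0.4515 0.0711 0.095 ] toolx 0.0057 tooly 0.0003
[0.4659 0.0195 0.095 ] toolx -0.0478 tooly 0.0003
```

Bar at column 259, rows 140–262, is centred on the tool to within about 4 mm, and the knob has been turned and let go. I'll descend and grip.

>>> send_rows(xyz=[[4,0,20],[4,0,40],[4,0,58],[4,0,70],[4,0,74],[4,0,74],[4,0,74],[4,0,74],[4,0,74],[4,0,74],[4,0,74]], rotation=[[0,0,0],[0,0,0],[0,0,0],[0,0,0],[0,0,0],[0,0,0],[0,0,0],[0,0,0],[0,0,0],[0,0,0],[0,0,0]], grip=[40,40,40,40,40,40,5,5,5,5,5], newtons=30)

```text
clock: 12.78
ee_pos: [0.4511, 0.0699, 0.046]
ee_rot: [[-0.27, 0.963, 0.001], [0.963, 0.27, 0.0], [-0.0, 0.001, -1.0]]
contact_force: [2.0, 0.5, 2.0]
gripper_width: 0.0105
grasp_force: 29.4
```

```bash
python3 look.py
python3 - <<'E'
import numpy as np
p=lambda t:np.array([-265*np.cos(t)-15*np.sin(t),265*np.sin(t)-15*np.cos(t)])
for t in [.0,.1,.2,.3,.4,.5,.6,.7,.8,.83,.9,1,1.05,1.08]:print(t,(p(t)-p(0)).round(1))
E
```

```text
12.775 [0.4511 0.0699 0.046 ] 15.644183222631733 [ 0.001  0.    -1.   ] [2.00088344 0.48810153 2.00572184] 0.010464426914751152 29.400366246700287 [-0.01  0.32 -0.63  0.61  0.    1.29]
0.0 [0. 0.]
0.1 [-0.2 26.5]
0.2 [ 2.3 52.9]
0.3 [ 7.4 79. ]
0.4 [ 15.1 104.4]
0.5 [ 25.2 128.9]
0.6 [ 37.8 152.3]
0.7 [ 52.7 174.2]
0.8 [ 69.6 194.6]
0.83 [ 75.1 200.4]
0.9 [ 88.5 213.3]
1 [109.2 229.9]
1.05 [120.1 237.4]
1.08 [126.9 241.6]
```

>>> send_rows(xyz=[[0,0,-13],[0,0,-26.5],[1,1,-40],[0,2,-53],[0,5,-66],[0,7,-79],[0,11,-92],[0,15,-104],[0,20,-117],[0,25,-129],[0,31,-141],[0,38,-152],[0,45,-163],[0,53,-174],[0,61,-184],[0,70,-195],[0,70,-195]], rotation=[[0,0,0],[0,0,0],[0,0,0],[0,0,0],[0,0,0],[0,0,0],[0,0,0],[0,0,0],[0,0,0],[0,0,0],[0,0,0],[0,0,0],[0,0,0],[0,0,0],[0,0,0],[0,0,0],[0,0,0]], grip=[5,5,5,5,5,5,5,5,5,5,5,5,5,5,5,5,5])

```text
clock: 14.9
ee_pos: [0.516, 0.0883, 0.2421]
ee_rot: [[-0.27, 0.963, -0.003], [0.963, 0.27, -0.002], [-0.001, -0.004, -1.0]]
contact_force: [-8.1, -3.5, 6.3]
gripper_width: 0.0104
grasp_force: 29.7
```

```bash
python3 look.py s5 scene
```

```text
14.9 [0.516  0.0883 0.2421] 15.641000994622562 [-0.003 -0.002 -1.   ] [-8.11604513 -3.49352096  6.30353076] 0.010398358316855894 29.68722403049469 [ 0.03  0.25 -0.17  1.15 -0.    1.33]
```

View pics/s5.png

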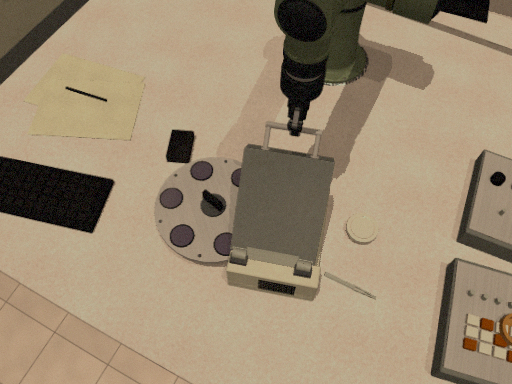

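Hood raised and held at about 0.8 rad, with the knob wing turned to its new station. Going on to about 1.08.

>>> send_rows(xyz=[[0,8,-10],[0,17,-19],[0,27,-27],[0,37,-35],[0,43,-39],[0,48,-43],[0,55,-47],[0,55,-47],[0,55,-47],[0,55,-47]], rotation=[[0,0,0],[0,0,0],[0,0,0],[0,0,0],[0,0,0],[0,0,0],[0,0,0],[0,0,0],[0,0,0],[0,0,0]], grip=[5,5,5,5,5,5,5,5,5,5])

```text
clock: 16.2
ee_pos: [0.5703, 0.1035, 0.2894]
ee_rot: [[-0.27, 0.963, 0.0], [0.963, 0.27, -0.0], [-0.0, -0.0, -1.0]]
contact_force: [-5.3, -4.1, 9.0]
gripper_width: 0.0108
grasp_force: 30.9
```

```bash
python3 look.py s6 scene
python3 - <<'E'
import cv2,numpy as np
w=cv2.imread('pics/s6.png')[100:300,200:360];cv2.imwrite('pics/s6c.png',cv2.resize(w,None,fx=3,fy=3))
E
```

```text
16.2 [0.5703 0.1035 0.2894] 15.638809375344033 [ 0. -0. -1.] [-5.28875897 -4.05750806  9.00610491] 0.010761764150876228 30.938358306884766 [ 0.05  0.34  0.07  1.3  -0.    1.35]
```

View pics/s6c.png

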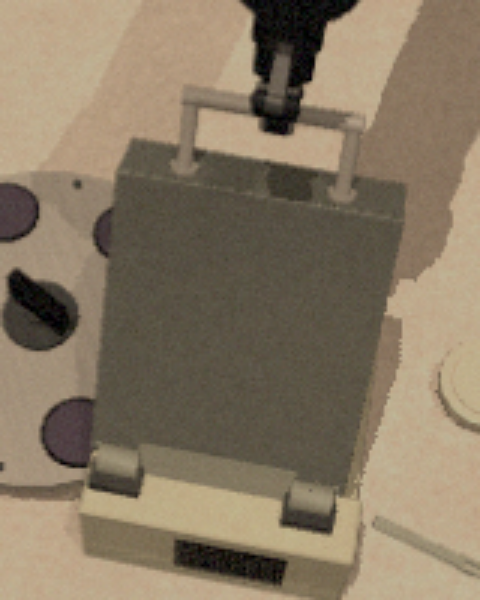

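Held past balance, bar ends at scene (263.3,131) and (319,141). Checking the angle from these.

```bash
cat > ang.py <<'E'
import numpy as np,cv2
from scipy.optimize import least_squares
from rig import optics
c=optics.get_calibration('scene');K=np.array([[c['fx'],0,c['cx']],[0,c['fy'],c['cy']],[0,0,1]]);Ti=np.linalg.inv(c['world_from_camera'])
def pj(t,v):
    p=[[115+(-265*np.cos(t)-15*np.sin(t)),30+s*51,110+265*np.sin(t)-15*np.cos(t)] for s in(-1,1)]
    W=(np.array(p)/1e3)@cv2.Rodrigues(np.array([0,0,.274]))[0].T+[v[0],v[1],0]
    return cv2.projectPoints(W,cv2.Rodrigues(Ti[:3,:3])[0],Ti[:3,3],K,c['D'])[0][:,0]
for v in [(.605,.0755),(.603,.079)]:
    for t in [.78,.83,1.03,1.08]:print(v,t,pj(t,v).round(1).tolist())
E
python3 ang.py
```

```text
(0.605, 0.0755) 0.78 [[266.6, 123.0], [317.5, 131.3]]
(0.605, 0.0755) 0.83 [[265.9, 123.4], [317.6, 131.9]]
(0.605, 0.0755) 1.03 [[262.4, 129.0], [317.1, 138.0]]
(0.605, 0.0755) 1.08 [[261.3, 131.3], [316.8, 140.5]]
(0.603, 0.079) 0.78 [[268.6, 122.9], [319.6, 131.3]]
(0.603, 0.079) 0.83 [[267.9, 123.4], [319.6, 131.8]]
(0.603, 0.079) 1.03 [[264.5, 128.9], [319.3, 137.9]]
(0.603, 0.079) 1.08 [[263.5, 131.2], [319.0, 140.4]]
```

Angle 1.08 confirmed. Bringing it back to 0.82.

>>> send_rows(xyz=[[0,-6,4],[0,-12,7.5],[0,-18,12],[0,-24,16],[0,-30,21],[0,-35,25],[0,-40,29],[0,-45,34],[0,-50,39],[0,-54,43],[0,-54,43],[0,-54,43],[0,-54,43],[0,-54,43],[0,-54,43]], rotation=[[0,0,0],[0,0,0],[0,0,0],[0,0,0],[0,0,0],[0,0,0],[0,0,0],[0,0,0],[0,0,0],[0,0,0],[0,0,0],[0,0,0],[0,0,0],[0,0,0],[0,0,0]], grip=[5,5,5,5,5,5,5,5,5,5,5,5,5,5,5])

```text
clock: 18.12
ee_pos: [0.5192, 0.0892, 0.2446]
ee_rot: [[-0.27, 0.963, 0.001], [0.963, 0.27, 0.0], [0.0, 0.001, -1.0]]
contact_force: [3.3, 0.5, -3.6]
gripper_width: 0.0108
grasp_force: 30.6
```

```bash
python3 look.py s7 scene
python3 - <<'E'
import cv2,numpy as np
w=cv2.imread('pics/s7.png')[100:300,200:360];cv2.imwrite('pics/s7c.png',cv2.resize(w,None,fx=3,fy=3))
E
```

```text
18.125 [0.5192 0.0892 0.2446] 15.646357556629537 [ 0.001  0.    -1.   ] [ 3.29510692  0.52543859 -3.55546451] 0.010773300722139709 30.57599902153015 [ 0.03  0.25 -0.16  1.16  0.    1.33]
```

View pics/s7c.png

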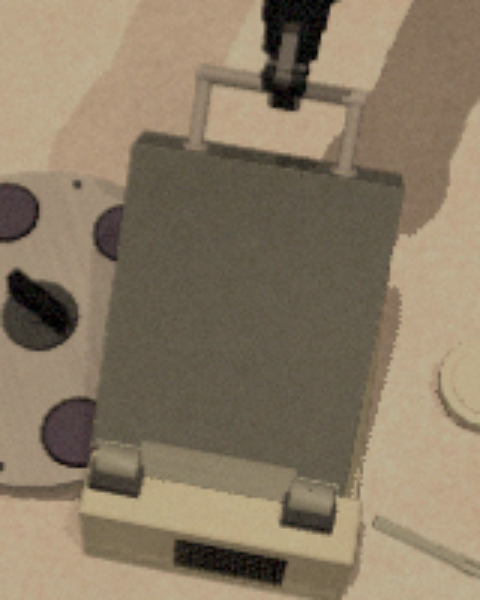

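The picture shows the bar ends at about (267,124) and (319,132.5), which gives 0.82 rad. The hood is held still and the table is at its station, so I'm handing in.

```bash
python3 -c "
from rig import manip;print(manip.sign_off())"
```

```text
the job is handed in; nothing more can be done
None
```

Job handed in with no verdict returned: the table is turned one station clockwise and the knob let go. The hood went to about 1.08 rad in the grip and is now held still at about 0.82 rad, roughly 7 degrees short of balance.

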